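# Hang the wheel guard and hold the dead-man lever

## Robot

A 6-joint arm with a two-finger parallel gripper is mounted at the origin on a cart in front of the work surface, level with it; the furniture and walls round the work are solid. World frame = base frame: x ahead of the robot, y to its left, z up, the work surface at z = 0. Lengths are in m, angles in rad, forces in N, time in s.
With the tool pointing down it reaches from about 0.325 to 0.875 m from the base axis. Payload 4.4 kg.
Tool frame: the origin (TCP) lies midway between the tips of the shut fingers; the grasp point (between the pads) lies 19 mm behind it; z points along the fingers, x is the direction in which the jaws open and shut, and the axes are right-handed (so a half turn about z gives the same grasp; the last joint's range is limited). The gripper opens to 85 mm and grips with 20 to 120 N. Pads are 22 mm wide; open, the fingers measure 114 mm over their backs; the gripper's body (76 mm by 85 mm) begins 54 mm behind the grasp point. The pads swing forward as they close: fully open they stand 13 mm farther back than shut.
Start: joints at [1.091, 0.207, 1.542, -0, 1.393, -0.15], TCP at [0.186, 0.544, 0.231] pointing down, gripper open.
Joint ranges: [-2.73, 2.73], [-0.86, 2.22], [0.23, 2.46], [-1.11, 4.25], [0.08, 2.63], [-2.82, 2.82]. Speed limits (rad/s): [2.79, 2.79, 3.14, 3.14, 3.14, 3.14].

## Interface

Orientations are given as a unit quaternion [w, x, y, z].
In Python, from bench import readout, vision, hand_in gives the robot as it stands. The module is installed in compiled form; this text tells all that it offers.
- The arm moves only by the tool jog_arm, never from a script. Its argument "plan" is a list of rows, each a list of 7 numbers: the shift along the tool's x, y, z in mm, then the turn, a rotation vector about the tool's x, y, z in rad, then the opening, from 0 (shut) to 1 (fully open). In form: [[x, y, z, rx, ry, rz, claw], ...]. A call has 1 to 8 rows; each row shifts and turns the pose as measured when the row begins, along the tool's axes as they then stand; what a row does not reach is not made up. A row lasts 1/8 s, in which the tool goes at most 62.5 mm and 10.7 degrees, less where a joint would pass 70% of its speed; a pose out of reach is approached as far as the arm can. A call with a gripper value outside its range is refused whole. The fingers move at their own pace and stop on an object; the grip force is fixed at half the most. Time passes only in rows, so rows that do not move let the fingers close. It gives the time, the measured TCP pose, the force and the opening at its end, in the units of the state.
- readout.state(): the state, without advancing time (a new reading comes with each control period).
- vision.camera(name): name is "side" or "top" or "wrist"; returns the picture (400x640x3 uint8, blue, green, red); there is no depth.
- vision.calibration(name): a dict with "intrinsics" (3x3 intrinsics, pixels), "distortion" ([k1, k2, p1, p2, k3] as OpenCV has them; the pictures are not rectified), "extrinsics" (4x4, takes a point from camera to world coordinates). Camera axes: x right, y down, z forward; pixel columns grow to the right and rows downward; lengths in m; the calibration is good to about 2 mm. A picture is of the moment at which its call begins: read the wrist's pose just before it. calibration takes no time and is no camera call; for the wrist camera it gives the pose at the moment of the call.
- hand_in(): hands the job in, once; it reports no verdict.
The state is a dict: "clock": time; "joint_pos": joint angles; "qvel": joint speeds; "joint_torque": joint torques, N m; "eef_pos": TCP position; "ee_rot": TCP orientation; "force": force on the tool from outside, world axes, zero at the start; "torque": the same for the moment, N m; "opening": finger opening in m.
Only numpy, scipy, OpenCV 4.12 (cv2) and the standard library are available. Lean on these libraries where they do the work, as an engineer would, in place of code of your own. Each camera call takes 0.05 s, during which the arm holds its last target.

## Task

Hang the sheet-metal guard over the grinder's guard bar, about midway between the two posts, so that it hangs freely and straddles the bar, and let go of it. Only then press the dead-man lever down until its arm is level, its top flush with the tops of the two cheeks beside it, and hold it there for at least three seconds; never push it right down, which trips the stop. Finish while still holding the lever level, and leave the bearing, the screw jar beside the grinder and the adjustable wrench where they are.

Things in the scene. Friction and masses are not known exactly. Their poses are not given: they have to be found in the camera images.
- guard_tab (a point): Centre of the grip tab (10 mm thick in x, 50 long in y, top 20 above this point) on the ridge of the loose guard: a bare metal saddle, 55 x 90 mm, 138.5 tall, 0.22 kg, on two long legs 43 mm apart inside, under a roof that falls 45 degrees from the ridge 17 mm below this point. Point 118.5 mm above its lower edge; z up. Hung on the bar, it is 32 mm above the bar's centre line.
- bar_mid (a point): Middle of the grinder's horizontal guard bar (steel, 14 mm thick), which runs along this point's y, its centre line 120 mm above the bench, between two posts 14 mm thick at y = +90 and -90 mm; x level, z up.
- grinder: Small fixed disc grinder, elsewhere each time; origin on the bench under the bar's middle. Its vertical wheel (96 mm across, top 114 mm above the bench) stands behind the bar: shaft nut from 40 mm, face from 48 mm on the +x side. Base plate 105 x 210 mm.
- lever_pad (a point): Centre of the top face of the dead-man lever's flat steel press pad, 40 mm long, 42 wide, on the free end of the arm, 82 mm from the hinge along the arm; the hinge axis runs along this point's y, on its +x side. At rest the point is 90 mm above the bench and x, y are level (they turn with the lever though the arm slopes 0.35 rad up to the pad); with the arm level it is at 62 mm.
- console: Fixed grey bracket of the lever, base 120 x 70 x 26 mm, elsewhere each time, pad end (-x) toward the robot; origin under its centre. Hinge at x = +45 mm, 53 mm up. Two cheeks 22 to 29 mm either side of the arm, from x = 0 to 56 mm (they do not reach the pad), tops 62 mm above the bench.
- lever (a joint): Lever angle in rad: 0 = sprung up (rest), 0.35 = level (the holding position), 0.6 = bottom stop. A spring pushes it back up: about 4.5 N on the pad at the start, 9.5 N when level, 13 N at the bottom. It springs up when let go.
- bearing: Bystander: ball bearing lying flat, 47 mm across, 14 mm high; origin at the centre of its underside.
- screw_jar: Bystander: clear jar of screws with a lid, 70 mm across, 81 mm high; origin at the centre of its underside.
- adj_wrench: Bystander: adjustable wrench lying flat, 45 x 198 x 13 mm, long along its y; origin at the centre of its underside.

How it is judged:
By the outcome, as a careful person would: the job done as asked, in the order asked, and still so for the second after the job is handed in, while the arm keeps its last pose, push and grip.
It also fails if it takes over 58 s, if anything falls off the work surface, if the arm or the gripper's body presses on something with over 40 N, if the wrist force passes 120 N, or if a joint passes its speed limit or range.

## Working session

There is one attempt and no reset: what is moved stays moved. The work goes in short steps, Python scripts to look and compute and a tool call to move; the robot and the scene stay as the last step left them, time stands still between calls to the robot, and variables do not carry over. Pictures are saved under pics/ and viewed, and the job is handed in when it is done.

Besides the shell and the picture viewer there is one more tool, called after "Request:" as name([rows], argument=value, ...), one row to a line, values as JSON. jog_arm: Moves the arm, as the interface text tells. Its arguments: {"type":"object","properties":{"plan":{"type":"array"}},"required":["plan"]}

```bash
mkdir -p pics
python3 - <<'E'
from bench import readout, vision
import cv2, numpy as np
print(readout.state())
for n in ["side","top","wrist"]:
    c=vision.calibration(n); print(n,c)
    cv2.imwrite(f"pics/{n}0.png",vision.camera(n))
E
```

```text
{'clock': 0.0, 'joint_pos': array([ 1.09052929e+00,  2.07439885e-01,  1.54298932e+00, -1.03966235e-06,
        1.39347168e+00, -1.50485853e-01]), 'qvel': array([ 0.00053805, -0.00016673,  0.00115401, -0.00202365,  0.0003805 ,
        0.00014096]), 'joint_torque': array([ 1.25614538e-04, -3.83032215e+01, -2.91596496e+01, -2.00225891e-04,
        1.05976567e-02, -3.80761236e-07]), 'eef_pos': array([0.18585171, 0.54332808, 0.23009769]), 'ee_rot': array([ 5.23159968e-04,  8.13582840e-01,  5.81447875e-01, -1.02872667e-03]), 'force': array([ 0.74724484, -0.66063019, -0.23793862]), 'torque': array([-0.00428619, -0.00344426, -0.03277364]), 'opening': 0.08534196206164629}
side {'intrinsics': array([[409.56099332,   0.        , 322.22955629],
       [  0.        , 409.56099332, 204.21098003],
       [  0.        ,   0.        ,   1.        ]]), 'distortion': array([-0.05638163,  0.        ,  0.        ,  0.        ,  0.        ]), 'extrinsics': array([[ 0.99641584, -0.05790237,  0.0616667 ,  0.4418692 ],
       [-0.08365726, -0.56657161,  0.81975489, -0.42739823],
       [-0.01252715, -0.82197
[... 430 characters left out ...]
    [-0.9993747 , -0.02292239,  0.02692156,  0.3405952 ],
       [-0.02451446, -0.09949696, -0.99473584,  1.00029277],
       [ 0.        ,  0.        ,  0.        ,  1.        ]])}
wrist {'intrinsics': array([[286.6724074 ,   0.        , 316.73494039],
       [  0.        , 286.6724074 , 202.88239293],
       [  0.        ,   0.        ,   1.        ]]), 'distortion': array([-0.0508857,  0.       ,  0.       ,  0.       ,  0.       ]), 'extrinsics': array([[ 0.32468926,  0.91323621,  0.24612295,  0.1242989 ],
       [ 0.94581974, -0.31312443, -0.08589588,  0.56654397],
       [-0.00137612,  0.26067742, -0.96542498,  0.37252197],
       [ 0.        ,  0.        ,  0.        ,  1.        ]])}
```

View pics/side0.png

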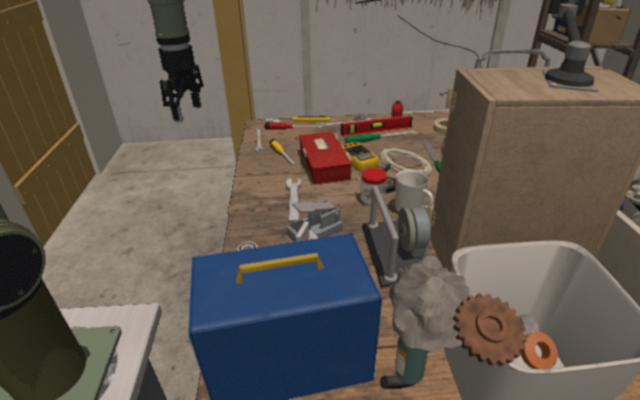

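View pics/top0.png

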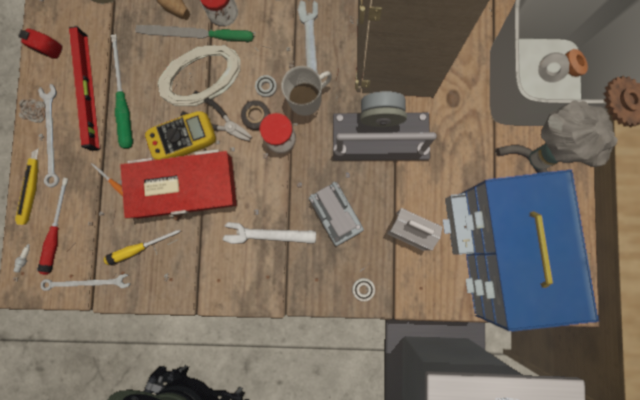

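View pics/wrist0.png

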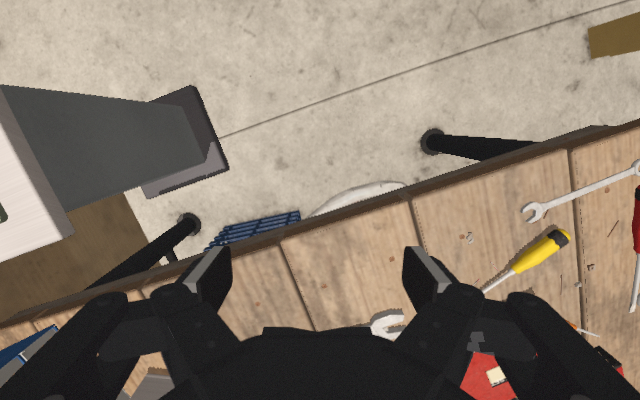

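Run:
```python
import cv2
t=cv2.imread("pics/top0.png")[80:280,290:490]
cv2.imwrite("pics/t0c.png",cv2.resize(t,(600,600)[::1],interpolation=cv2.INTER_CUBIC))
t=cv2.imread("pics/side0.png")[165:285,230:450]
cv2.imwrite("pics/s0c.png",cv2.resize(t,None,fx=3.6,fy=3.6,interpolation=cv2.INTER_CUBIC))
```

```text
(no output)
```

View pics/t0c.png

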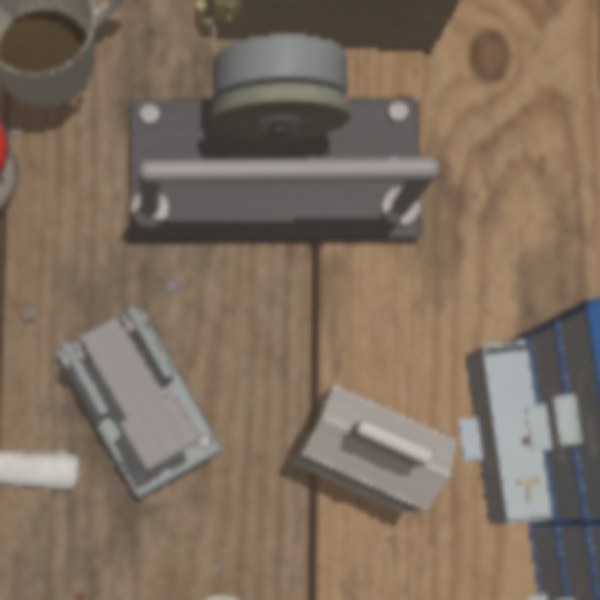

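View pics/s0c.png

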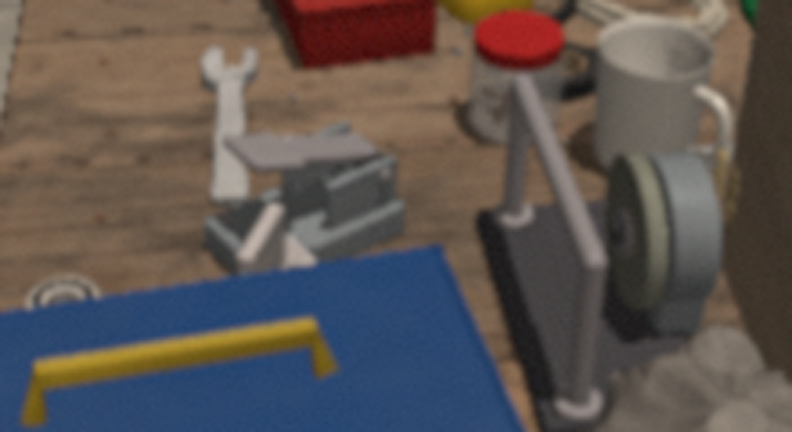

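```bash
cat > h.py <<'E'
from bench import readout, vision
import cv2, numpy as np
from scipy.spatial.transform import Rotation as R
def ray(c,uv):
    p=cv2.undistortPoints(np.array([[uv]],float),c["intrinsics"],c["distortion"])[0,0]
    E=c["extrinsics"]; return E[:3,3],E[:3,:3]@np.array([p[0],p[1],1.])
def cast(c,uv,z):
    o,d=ray(c,uv); return o+d*(z-o[2])/d[2]
def proj(c,P):
    E=c["extrinsics"];Rw=E[:3,:3].T
    return cv2.projectPoints(np.array(P,float).reshape(-1,1,3),cv2.Rodrigues(Rw)[0],-Rw@E[:3,3],c["intrinsics"],c["distortion"])[0][:,0]
def tri(c1,u1,c2,u2):
    o1,d1=ray(c1,u1);o2,d2=ray(c2,u2)
    s=np.linalg.lstsq(np.c_[d1,-d2],o2-o1,rcond=None)[0]
    a,b=o1+d1*s[0],o2+d2*s[1];return (a+b)/2,np.linalg.norm(a-b)
def rot():
    s=readout.state();w=s["ee_rot"];return R.from_quat([w[1],w[2],w[3],w[0]]),s
def totool(target,yaw=None):
    "shift in tool mm to reach world target; yaw = wanted world angle of tool x"
    r,s=rot();d=r.inv().apply(np.array(target)-s["eef_pos"])*1000
    print("tcp",s["eef_pos"].round(4),"shift mm",d.round(1),"clock",s["clock"],"F",s["force"].round(1),"op",s["opening"])
    if yaw is not None:
        x=np.array([np.cos(yaw),np.sin(yaw),0]);z=np.array([0,0,-1.]);y=np.cross(z,x)
        print("rotvec",(r.inv()*R.from_matrix(np.c_[x,y,z])).as_rotvec().round(4))
E
python3 - <<'E'
from h import *
c=vision.calibration("top")
k=lambda u,v:(290+u/3-1/3,80+v/3-1/3)
for n,uv,z in [("tabL",(358,428),.1385),("tabR",(430,458),.1385),("barL",(141,168),.127),("barR",(438,164),.127),("padE1",(150,470),.096),("padE2",(205,440),.096),("hingeside1",(80,350),.053),("hs2",(125,318),.06),
 ("gbase1",(128,240),.01),("gbase2",(415,240),.01),("gb3",(415,98),.01),("gb4",(132,98),.01),
 ("cons1",(58,350),.026),("cons2",(140,495),.026),("cons3",(217,445),.026),("cons4",(137,310),.026),
 ("g1",(332,387),.10),("g2",(455,458),.10),("g3",(428,510),.09),("g4",(300,455),.09)]:
    print(n,cast(c,k(*uv),z).round(4))
s=vision.calibration("side")
# side bar: left end near far post
ks=lambda u,v:(230+u/3.6-.36,165+v/3.6-.36)
print(tri(c,k(141,168),s,ks(519,78)),tri(c,k(438,164),s,ks(594,255)))
E
```

```text
tabL [0.4535 0.219  0.1385]
tabR [0.436  0.1748 0.1385]
barL [0.6182 0.3575 0.127 ]
barR [0.6242 0.1683 0.127 ]
padE1 [0.4261 0.3474 0.096 ]
padE2 [0.4465 0.3121 0.096 ]
hingeside1 [0.5091 0.3978 0.053 ]
hs2 [0.531  0.3672 0.06  ]
gbase1 [0.5956 0.3679 0.01  ]
gbase2 [0.5996 0.1614 0.01  ]
gb3 [0.7043 0.1621 0.01  ]
gb4 [0.7009 0.3676 0.01  ]
cons1 [0.5122 0.415  0.026 ]
cons2 [0.4113 0.3545 0.026 ]
cons3 [0.4476 0.3014 0.026 ]
cons4 [0.542  0.3598 0.026 ]
g1 [0.4826 0.2306 0.1   ]
g2 [0.4385 0.1514 0.1   ]
g3 [0.4049 0.1666 0.09  ]
g4 [0.4385 0.2497 0.09  ]
(array([0.62038224, 0.3576548 , 0.11929756]), np.float64(0.00031597223057168195)) (array([0.6245111 , 0.16823013, 0.12667148]), np.float64(0.00038482694841443505))
```

Run:
```python
from h import *
c=vision.calibration("top");s=vision.calibration("side")
for n,a,b in [("handle",(540,250),(280,263)),("corner back-left",(487,180),(352,236)),("corner left-robot", (510,328),(192,258)),("handle L",(536,212),(320,257))]:
    print(n,tri(c,a,s,b))
for v in [(446,192),(449,252),(487,180)]: print(cast(c,v,.15))
# cabinet near edge at side view: bottom (440,245), top (455,72) ; 
print("cab", cast(s,(440,245),0), cast(c,(358,92),0),cast(c,(433,96),0))
totool([.445,.197,.27],np.radians(-21.6))
```

```text
handle (array([0.40970733, 0.01413553, 0.21708339]), np.float64(0.00569305496359687))
corner back-left (array([0.52796207, 0.0925262 , 0.19432001]), np.float64(0.003004043734952993))
corner left-robot (array([0.27554967, 0.05824475, 0.19866143]), np.float64(0.0008883436545592602))
handle L (array([0.47048292, 0.01985596, 0.2185607 ]), np.float64(0.0011676658411956013))
[0.51014825 0.1535483  0.15      ]
[0.40044024 0.14807936 0.15      ]
[0.53399117 0.079005   0.15      ]
cab [0.76878928 0.27494375 0.        ] [0.7512271  0.31503032 0.        ] [0.74460789 0.14957166 0.        ]
tcp [0.186  0.5435 0.2304] shift mm [-244.   357.3  -39.3] clock 0.15 F [-1.  -0.1 -0.7] op 0.08547646688092
rotvec [1.200e-03 1.600e-03 1.618e+00]
```

Request:
jog_arm([
  [-30,44,-5,0,0,0,1],
  [-30,44,-5,0,0,0,1],
  [-30,44,-5,0,0,0,1],
  [-30,44,-5,0,0,0,1],
  [-30,44,-5,0,0,0,1],
  [-30,44,-5,0,0,0,1],
  [-30,44,-5,0,0,0,1],
  [-30,44,-5,0,0,0,1],
])

```text
clock: 1.15
eef_pos: [0.446, 0.1949, 0.2689]
ee_rot: [0.001, 0.811, 0.585, -0.002]
force: [-0.1, 0.5, 0.0]
opening: 0.0856
```

Request:
jog_arm([
  [0,0,0,0,0,0.18,1],
  [0,0,0,0,0,0.18,1],
  [0,0,0,0,0,0.18,1],
  [0,0,0,0,0,0.18,1],
  [0,0,0,0,0,0.18,1],
  [0,0,0,0,0,0.18,1],
  [0,0,0,0,0,0.18,1],
  [0,0,0,0,0,0.18,1],
])

```text
clock: 2.15
eef_pos: [0.4469, 0.1895, 0.2662]
ee_rot: [0.003, 0.993, -0.122, -0.004]
force: [-0.2, 0.5, -0.3]
opening: 0.0856
```

Run:
```python
from h import *
totool([.445,.197,.27],np.radians(-21.6))
c=vision.calibration("wrist")
im=vision.camera("wrist");cv2.imwrite("pics/w1.png",im)
np.savez("w1.npz",**c)
cv2.imwrite("pics/t1.png",vision.camera("top"))
```

```text
tcp [0.4469 0.1895 0.2662] shift mm [-3.7 -6.7 -3.8] clock 2.15 F [-0.2  0.5 -0.3] op 0.08559238664195581
rotvec [0.0076 0.0057 0.1333]
```

View pics/w1.png

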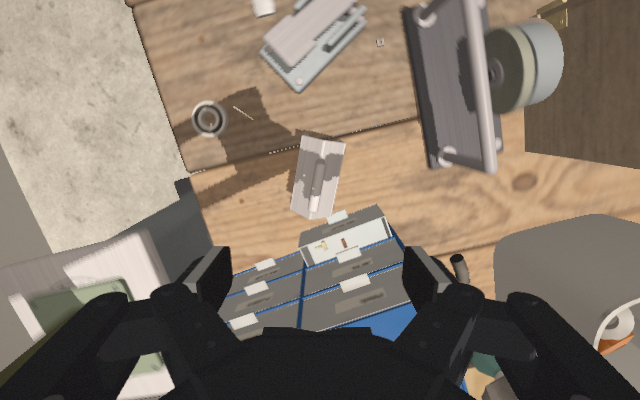

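Run:
```python
from h import *
c=dict(np.load("w1.npz"))
print(c["extrinsics"].round(3))
print(proj(c,[[.4469,.1895,.2662],[.4469,.1895,.1385],[.445,.197,.1385],[.4535,.219,.1385],[.436,.1748,.1385],[.6182,.3575,.127],[.6242,.1683,.127]]))
cv2.imwrite("pics/w1c.png",cv2.resize(cv2.imread("pics/w1.png")[0:230,230:520],None,fx=2.6,fy=2.6,interpolation=cv2.INTER_CUBIC))
```

```text
[[ 0.97  -0.232 -0.071  0.465]
 [-0.242 -0.935 -0.258  0.256]
 [-0.006  0.267 -0.964  0.408]
 [ 0.     0.     0.     1.   ]]
[[316.25863537 255.05697728]
 [317.28801863 196.83134471]
 [313.49532126 189.97215356]
 [316.51929413 165.76723372]
 [310.16477952 213.43279284]
 [463.01073995 -35.76510827]
 [493.58829411 172.8359184 ]]
```

View pics/w1c.png

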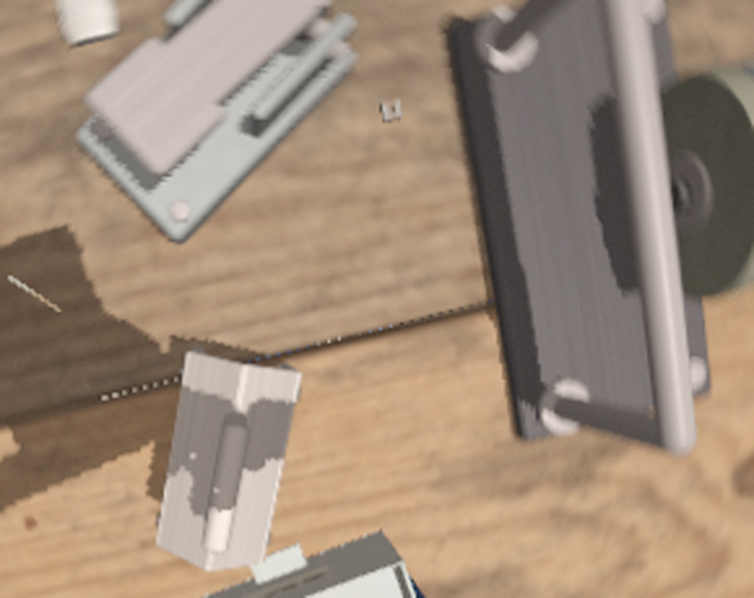

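Run:
```python
from h import *
c=dict(np.load("w1.npz"));t=vision.calibration("top")
k=lambda u,v:(230+u/2.6-.3,v/2.6-.3)
kt=lambda u,v:(290+u/3-1/3,80+v/3-1/3)
A=cast(c,k(236,414),.1385);B=cast(c,k(216,551),.1385)
print(A,B,(A+B)/2,np.degrees(np.arctan2(*(A-B)[[1,0]]))-90)
A=cast(c,k(243,360),.1015);B=cast(c,k(213,569),.1015)
print("ridge",A,B,(A+B)/2,np.degrees(np.arctan2(*(A-B)[[1,0]]))-90,np.linalg.norm(A-B))
A=cast(t,kt(321,417),.1015);B=cast(t,kt(447,474),.1015)
print("ridge top",(A+B)/2,np.degrees(np.arctan2(*(A-B)[[1,0]]))-90,np.linalg.norm(A-B))
B=cast(c,k(681,446),.127);A=cast(c,k(620,0),.127)
print("bar",B,A,np.degrees(np.arctan2(*(A-B)[[1,0]]))-90)
print(tri(c,k(681,444),t,kt(438,164)))
print("pad",[cast(c,k(*p),.097).round(4) for p in [(87,100),(160,173)]])
print("tab",tri(c,k(226,482),t,kt(394,443)))
```

```text
[0.45865013 0.22434492 0.1385    ] [0.43896005 0.17599193 0.1385    ] [0.44880509 0.20016842 0.1385    ] -22.156911916826303
ridge [0.46575073 0.24041381 0.1015    ] [0.43216432 0.15742082 0.1015    ] [0.44895753 0.19891732 0.1015    ] -22.0326723723949 0.08953146680341495
ridge top [0.44543136 0.1972367  0.1015    ] -23.263448082584716 0.08804480410224085
bar [0.62235127 0.17041096 0.127     ] [0.61828514 0.32857847 0.127     ] 1.4726198517073925
(array([0.62677794, 0.1676856 , 0.1187135 ]), np.float64(0.0020949145215280922))
pad [array([0.4314, 0.3493, 0.097 ]), array([0.4515, 0.3172, 0.097 ])]
tab (array([0.44704768, 0.19118395, 0.09687711]), np.float64(0.0026000156018909813))
```

Run:
```python
from h import *
totool([.4475,.1985,.108],np.radians(-22.1))
```

```text
tcp [0.447  0.1895 0.2663] shift mm [ -0.6 -10.  158.2] clock 2.25 F [-0.   0.5 -0.2] op 0.08548856238457968
rotvec [0.0076 0.0056 0.1485]
```

Request:
jog_arm([
  [-0.5,-10,0,0.0076,0.0056,0.1485,1],
  [0,0,30,0,0,0,1],
  [0,0,40,0,0,0,1],
  [0,0,40,0,0,0,1],
  [0,0,20,0,0,0,1],
  [0,0,0,0,0,0,1],
])

```text
clock: 3.0
eef_pos: [0.4493, 0.1999, 0.133]
ee_rot: [-0.0, 0.983, -0.184, 0.001]
force: [0.2, 0.5, 0.2]
opening: 0.0852
```

Run:
```python
from h import *
totool([.4475,.1985,.108],np.radians(-22.1))
c=vision.calibration("wrist")
im=vision.camera("wrist");cv2.imwrite("pics/w2.png",im)
np.savez("w2.npz",**c)
print(proj(c,[[.4475,.1985,.1385]]))
```

```text
tcp [0.4493 0.1999 0.133 ] shift mm [-1.3  2.  25. ] clock 3.0 F [0.2 0.5 0.2] op 0.0851900918954934
rotvec [-0.0013 -0.0016  0.0165]
[[314.42679021 262.91657511]]
```

View pics/w2.png

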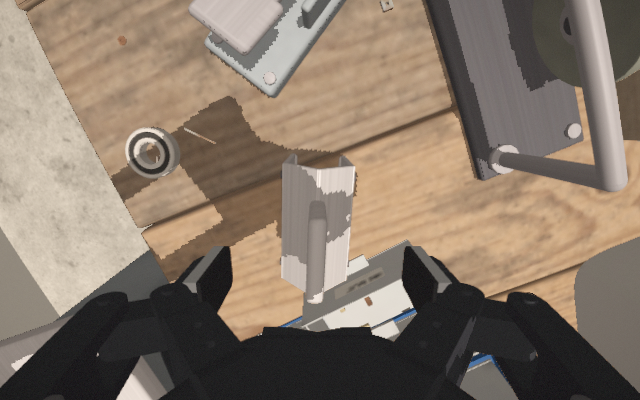

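Run:
```python
from h import *
c=dict(np.load("w2.npz"))
A=cast(c,(317.5,203),.1385);B=cast(c,(315,302),.1385);M=(A+B)/2
print(A,B,M,np.degrees(np.arctan2(*(A-B)[[1,0]]))-90,np.linalg.norm(A-B))
totool([M[0],M[1],.108],np.radians(-22.1))
```

```text
[0.46077024 0.22830136 0.1385    ] [0.43917763 0.17633396 0.1385    ] [0.44997394 0.20231766 0.1385    ] -22.563026988398647 0.05627478552216993
tcp [0.4501 0.2001 0.1341] shift mm [-1.  -2.  26.1] clock 3.05 F [-0.6 -0.1 -0.1] op 0.08516619801727038
rotvec [-0.0024 -0.0032  0.0161]
```

Request:
jog_arm([
  [-1,-1,13,0,0,0.016,1],
  [0,0,13,0,0,0,1],
  [0,0,0,0,0,0,0],
  [0,0,0,0,0,0,0],
  [0,0,0,0,0,0,0],
  [0,0,0,0,0,0,0],
  [0,0,0,0,0,0,0],
  [0,0,0,0,0,0,0],
])

```text
clock: 4.05
eef_pos: [0.4524, 0.2022, 0.1099]
ee_rot: [-0.002, 0.982, -0.191, 0.005]
force: [0.3, 0.4, -1.3]
opening: 0.0088
```

Run:
```python
from h import *
totool([.4488,.2,.108],np.radians(-22.1))
cv2.imwrite("pics/w3.png",vision.camera("wrist"))
```

```text
tcp [0.4524 0.2022 0.1099] shift mm [-2.5  3.4  1.8] clock 4.05 F [ 0.3  0.4 -1.3] op 0.00884238187659887
rotvec [-0.0066 -0.0087  0.0013]
```

View pics/w3.png

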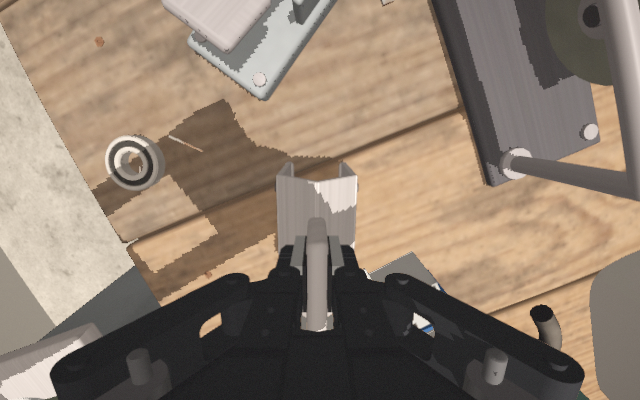

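Request:
jog_arm([
  [0,0,-20,0,0,0,0],
  [0,0,-40,0,0,0,0],
  [0,0,-50,-0.006,-0.008,0,0],
  [0,0,-40,0,0,0,0],
  [0,0,-10,0,0,0,0],
  [0,0,0,0,0,0,0],
])

```text
clock: 4.85
eef_pos: [0.4483, 0.2011, 0.2698]
ee_rot: [0.002, 0.982, -0.191, -0.004]
force: [0.5, -0.3, -2.5]
opening: 0.0092
```

Run:
```python
from h import *
totool([.6205,.263,.27],np.radians(1.5))
cv2.imwrite("pics/s4.png",vision.camera("side"))
cv2.imwrite("pics/w4.png",vision.camera("wrist"))
```

```text
tcp [0.4483 0.2011 0.2698] shift mm [ 136.4 -122.    -1.8] clock 4.85 F [ 0.5 -0.3 -2.5] op 0.009165263956175007
rotvec [ 0.0037  0.0081 -0.4106]
```

View pics/s4.png

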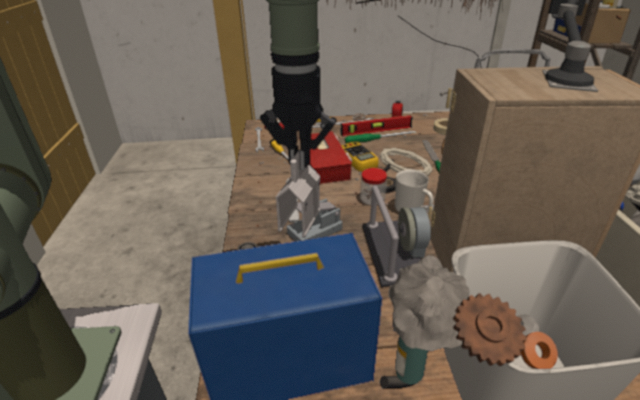

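View pics/w4.png

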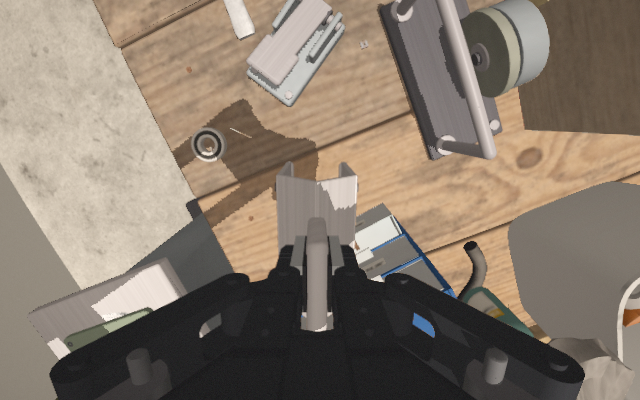

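Request:
jog_arm([
  [0,0,-3,0.004,0.008,-0.137,0],
  [0,0,-3,0,0,-0.137,0],
  [0,0,0,0,0,-0.137,0],
  [25,-20,0,0,0,0,0],
  [30,-20,0,0,0,0,0],
  [25,-20,0,0,0,0,0],
  [0,0,0,0,0,0,0],
])

```text
clock: 5.82
eef_pos: [0.5181, 0.2627, 0.2532]
ee_rot: [0.005, 1.0, 0.02, -0.017]
force: [-0.1, -0.3, -1.9]
opening: 0.0089
```

Run:
```python
from h import *
totool([.6205,.263,.27],np.radians(1.5))
c=vision.calibration("wrist");np.savez("w5.npz",**c)
cv2.imwrite("pics/w5.png",vision.camera("wrist"))
```

```text
tcp [0.5181 0.2627 0.2532] shift mm [101.7   3.9 -20.4] clock 5.825 F [-0.1 -0.3 -1.9] op 0.008936727055551784
rotvec [0.01   0.0348 0.0132]
```

View pics/w5.png

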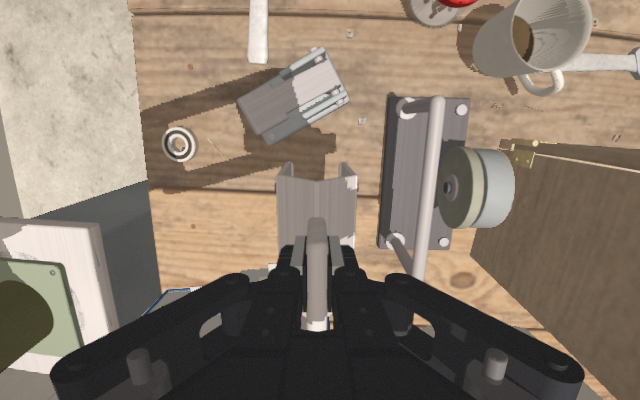

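Run:
```python
from h import *
im=cv2.imread("pics/w5.png")
cv2.imwrite("pics/w5c.png",cv2.resize(im[80:290,370:530],None,fx=2.8,fy=2.8,interpolation=cv2.INTER_CUBIC))
```

```text
(no output)
```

View pics/w5c.png

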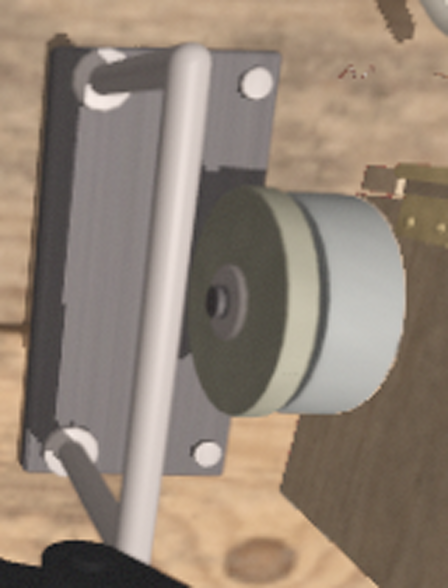

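Run:
```python
from h import *
c=dict(np.load("w5.npz"));t=vision.calibration("top")
k=lambda u,v:(370+u/2.8-.3,80+v/2.8-.3)
kt=lambda u,v:(290+u/3-1/3,80+v/3-1/3)
A=cast(c,k(189,100),.12);B=cast(c,k(139.5,500),.12)
yaw=np.degrees(np.arctan2(*(A-B)[[1,0]]))-90
print(A,B,yaw, "end",cast(c,k(190,42),.12))
a=np.radians(yaw)
print("x at y=.2635", A[0]+(0.2635-A[1])*(B[0]-A[0])/(B[1]-A[1]))
A=cast(t,kt(160,168),.127);B=cast(t,kt(420,165),.127);print("top",A,B,A[0]+(0.2635-A[1])*(B[0]-A[0])/(B[1]-A[1]))
for p,q in [((22,470),(220,476)),((50,48),(278,52))]: print("base",cast(c,k(*p),.01),cast(c,k(*q),.01))
print("post feet",[cast(c,k(*q),.012).round(4) for q in [(72,450),(103,82)]],[cast(t,kt(*q),.012).round(4) for q in [(151,205),(401,204)]])
# side check
s=vision.calibration("side")
ks=lambda u,v:(230+u/3.6-.36,165+v/3.6-.36)
for p in [(535,120),(580,225)]: print("side",cast(s,ks(*p),.122))
totool([.6205,.263,.27],np.radians(1.5))
```

```text
[0.62161454 0.34286308 0.12      ] [0.62443576 0.19930166 0.12      ] 1.1258115920076222 end [0.61948766 0.36085911 0.12      ]
x at y=.2635 0.6231741600464203
top [0.61842876 0.34533345 0.127     ] [0.62337764 0.17970181 0.127     ] 0.6208738475963764
base [0.60267582 0.16032558 0.01      ] [0.70583365 0.16190723 0.01      ]
base [0.59603273 0.36692586 0.01      ] [0.69957796 0.37040243 0.01      ]
post feet [array([0.6267, 0.1736, 0.012 ]), array([0.621 , 0.3532, 0.012 ])] [array([0.6212, 0.3518, 0.012 ]), array([0.6253, 0.1719, 0.012 ])]
side [0.620324   0.30523513 0.122     ]
side [0.62470789 0.20036522 0.122     ]
tcp [0.517  0.2619 0.2529] shift mm [102.8   3.2 -20.8] clock 5.875 F [-0.7 -0.8 -2.4] op 0.00921082554200796
rotvec [0.0108 0.0364 0.0129]
```

Request:
jog_arm([
  [0,0,-20,0.01,0.036,0.013,0],
  [0,0,0,0,0,0,0],
  [20,0,-3,0,0,0,0],
  [25,0,-3,0,0,0,0],
  [25,0,-3,0,0,0,0],
  [20,0,-3,0,0,0,0],
  [0,0,0,0,0,0,0],
])

```text
clock: 6.75
eef_pos: [0.6056, 0.2613, 0.2888]
ee_rot: [0.0, 1.0, 0.012, 0.001]
force: [-0.7, -0.2, -1.7]
opening: 0.009
```

Run:
```python
from h import *
totool([.6227,.263,.27],np.radians(1.5))
c=vision.calibration("wrist");np.savez("w6.npz",**c)
cv2.imwrite("pics/w6.png",vision.camera("wrist"))
```

```text
tcp [0.6056 0.2613 0.2888] shift mm [17.1 -1.3 18.8] clock 6.75 F [-0.7 -0.2 -1.7] op 0.008988668105734824
rotvec [ 0.0006 -0.0027 -0.0028]
```

View pics/w6.png

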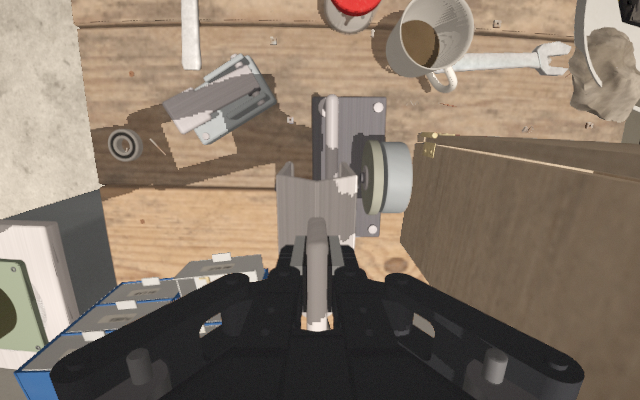

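Request:
jog_arm([
  [12,-1,8,0,0,0,0],
  [5,0,8,0,-0.003,0,0],
  [0,0,0,0,0,0,0],
  [0,0,0,0,0,0,0],
])

```text
clock: 7.3
eef_pos: [0.6203, 0.263, 0.2708]
ee_rot: [0.001, 1.0, 0.012, -0.002]
force: [0.2, 0.4, -1.9]
opening: 0.009
```

Run:
```python
from h import *
totool([.6227,.263,.27],np.radians(1.5))
c=vision.calibration("wrist");np.savez("w7.npz",**c)
im=vision.camera("wrist")
cv2.imwrite("pics/w7.png",im)
cv2.imwrite("pics/w7c.png",cv2.resize(im[70:270,240:440],None,fx=3,fy=3,interpolation=cv2.INTER_CUBIC))
im=vision.camera("side")
cv2.imwrite("pics/s7c.png",cv2.resize(im[80:300,280:520],None,fx=2.7,fy=2.7,interpolation=cv2.INTER_CUBIC))
```

```text
tcp [0.6203 0.263  0.2708] shift mm [2.5 0.  0.8] clock 7.3 F [ 0.2  0.4 -1.9] op 0.008974552731540032
rotvec [ 0.0011  0.0044 -0.0016]
```

View pics/w7c.png

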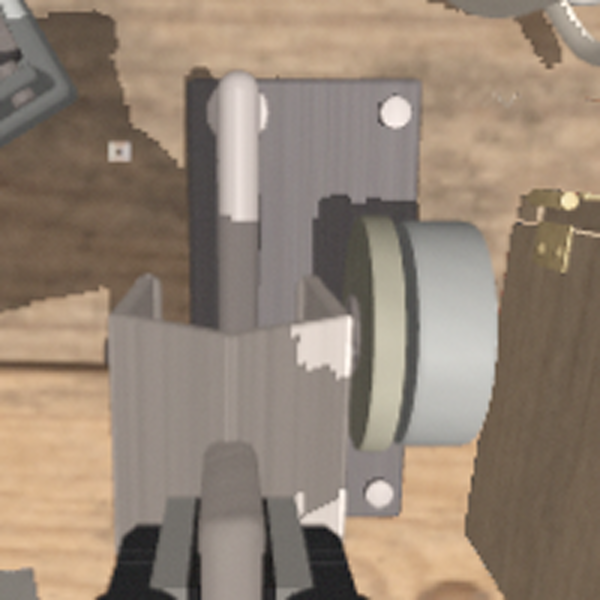

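View pics/s7c.png

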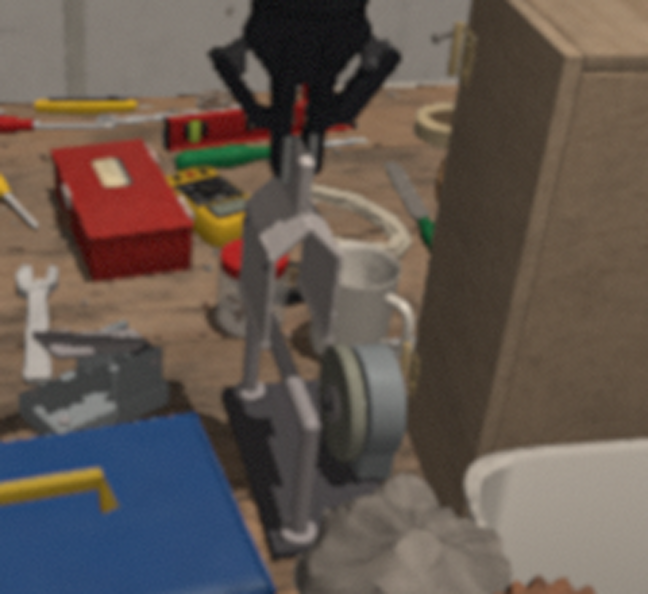

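Run:
```python
from h import *
c=dict(np.load("w7.npz"))
k=lambda u,v:(240+u/3-.33,70+v/3-.33)
for p in [(239,110),(238.5,150),(237.5,300)]: print(cast(c,k(*p),.125))
# ridge: point z = tcp+.0085 ; ridge 17 below
print("ridge",cast(c,k(231.5,333),.2708+.0085-.017),"tab", cast(c,k(229,450),.2708+.0285))
r,s=rot();print(r.as_matrix().round(4))
```

```text
[0.62078908 0.34854563 0.125     ]
[0.62094749 0.33615017 0.125     ]
[0.62186828 0.2873728  0.125     ]
ridge [0.62002669 0.30205682 0.2623    ] tab [0.62004801 0.29252715 0.2993    ]
[[ 0.9997  0.0247 -0.004 ]
 [ 0.0247 -0.9997 -0.0011]
 [-0.0041  0.001  -1.    ]]
```

Request:
jog_arm([
  [2.5,0,5,0,0.004,0,0],
  [0,0,15,0,0,0,0],
  [0,0,20,0,0,0,0],
  [0,0,15,0,0,0,0],
  [0,0,5,0,0,0,0],
  [0,0,0,0,0,0,0],
])

```text
clock: 8.15
eef_pos: [0.6222, 0.263, 0.2066]
ee_rot: [0.001, 1.0, 0.012, -0.001]
force: [0.4, -0.1, -1.9]
opening: 0.0093
```

Run:
```python
from h import *
totool([.6223,.263,.1435],np.radians(1.5))
```

```text
tcp [0.6222 0.263  0.2066] shift mm [ 0.2 -0.1 63.1] clock 8.15 F [ 0.4 -0.1 -1.9] op 0.009276028651095426
rotvec [ 0.0014  0.0011 -0.0013]
```

Request:
jog_arm([
  [0,0,12,0,0,0,0],
  [0,0,18,0,0,0,0],
  [0,0,15,0,0,0,0],
  [0,0,5,0,0,0,0],
  [0,0,0,0,0,0,0],
  [0,0,0,0,0,0,0],
])

```text
clock: 8.9
eef_pos: [0.6228, 0.2631, 0.1539]
ee_rot: [0.0, 1.0, 0.012, 0.0]
force: [0.8, -0.3, -1.9]
opening: 0.009
```

Run:
```python
from h import *
totool([.6223,.263,.1435],np.radians(1.5))
im=vision.camera("side")
cv2.imwrite("pics/s8c.png",cv2.resize(im[80:300,280:520],None,fx=2.7,fy=2.7,interpolation=cv2.INTER_CUBIC))
im=vision.camera("wrist")
cv2.imwrite("pics/w8c.png",cv2.resize(im[70:270,240:440],None,fx=3,fy=3,interpolation=cv2.INTER_CUBIC))
```

```text
tcp [0.6228 0.2631 0.1539] shift mm [-0.5  0.1 10.4] clock 8.9 F [ 0.8 -0.3 -1.9] op 0.008996242334292307
rotvec [ 0.0009 -0.0006 -0.0013]
```

View pics/s8c.png

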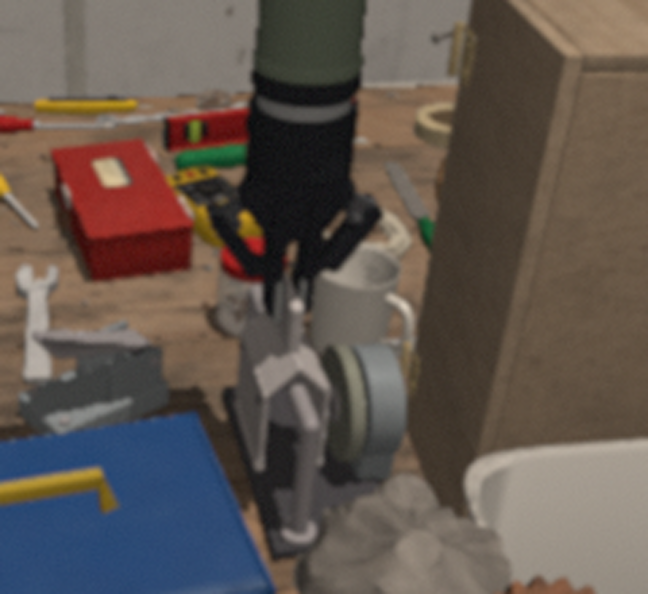

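View pics/w8c.png

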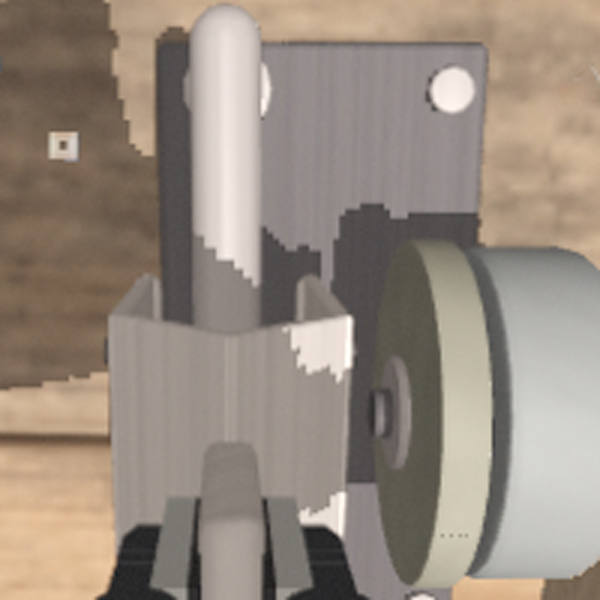

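Request:
jog_arm([
  [-1,0,4,0,0,0,0],
  [0,0,3,0,0,0,0],
  [0,0,2,0,0,0,0],
  [0,0,0,0,0,0,0],
  [0,0,0,0,0,0,0],
])

```text
clock: 9.62
eef_pos: [0.6225, 0.2633, 0.1458]
ee_rot: [0.0, 1.0, 0.012, 0.001]
force: [-0.7, -0.8, -1.1]
opening: 0.009
```

Run:
```python
from h import *
totool([.6223,.263,.1435],np.radians(1.5))
```

```text
tcp [0.6225 0.2633 0.1458] shift mm [-0.2  0.3  2.3] clock 9.625 F [-0.7 -0.8 -1.1] op 0.008997684756993272
rotvec [ 0.0003 -0.003  -0.0013]
```

Request:
jog_arm([
  [0,0,1,0,0,0,0],
  [0,0,1,0,0,0,0],
  [0,0,0,0,0,0,0],
])

```text
clock: 10.0
eef_pos: [0.6226, 0.2633, 0.1448]
ee_rot: [0.0, 1.0, 0.013, 0.002]
force: [-0.5, 0.5, -1.6]
opening: 0.009
```

Run:
```python
from h import *
totool([.6223,.263,.1435],np.radians(1.5))
```

```text
tcp [0.6226 0.2633 0.1448] shift mm [-0.4  0.3  1.3] clock 10.0 F [-0.5  0.5 -1.6] op 0.009028301991903027
rotvec [ 0.0002 -0.0035 -0.0011]
```

Request:
jog_arm([
  [0,0,1.5,0,0,0,0],
  [0,0,1,0,0,0,0],
  [0,0,0,0,0,0,0],
])

```text
clock: 10.38
eef_pos: [0.6227, 0.2633, 0.1446]
ee_rot: [0.0, 1.0, 0.013, 0.002]
force: [-1.2, -0.7, -0.4]
opening: 0.0093
```

Request:
jog_arm([
  [0,0,1,0,0,0,0],
  [0,0,0,0,0,0,0],
])

```text
clock: 10.62
eef_pos: [0.6227, 0.2633, 0.1446]
ee_rot: [0.0, 1.0, 0.013, 0.002]
force: [-2.5, -0.0, 0.7]
opening: 0.0093
```

Request:
jog_arm([
  [-0.8,0,0.5,0,0,0,0],
  [-0.5,0,0.5,0,0,0,0],
  [0,0,0,0,0,0,0],
])

```text
clock: 11.0
eef_pos: [0.6224, 0.2634, 0.1443]
ee_rot: [-0.0, 1.0, 0.013, 0.003]
force: [-2.7, -0.9, 3.1]
opening: 0.0091
```

Request:
jog_arm([
  [0,0,0,0,0,0,0.2],
  [0,0,0,0,0,0,0.4],
  [0,0,0,0,0,0,0.5],
  [0,0,0,0,0,0,0.5],
  [0,0,0,0,0,0,0.5],
])

```text
clock: 11.62
eef_pos: [0.6226, 0.2635, 0.1423]
ee_rot: [-0.0, 1.0, 0.013, 0.003]
force: [0.5, -0.3, -0.7]
opening: 0.0427
```

Run:
```python
from h import *
totool([.6223,.263,.25],np.radians(1.5))
im=vision.camera("side")
cv2.imwrite("pics/s9c.png",cv2.resize(im[80:300,280:520],None,fx=2.7,fy=2.7,interpolation=cv2.INTER_CUBIC))
im=vision.camera("wrist")
cv2.imwrite("pics/w9.png",im)
```

```text
tcp [0.6226 0.2635 0.1423] shift mm [   0.4    0.5 -107.7] clock 11.625 F [ 0.5 -0.3 -0.7] op 0.042721871110564795
rotvec [-0.0003 -0.007  -0.001 ]
```

View pics/s9c.png

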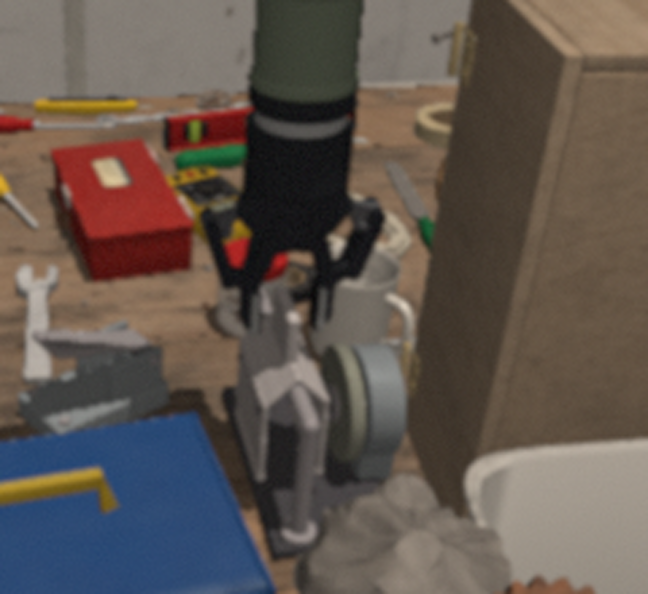

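View pics/w9.png

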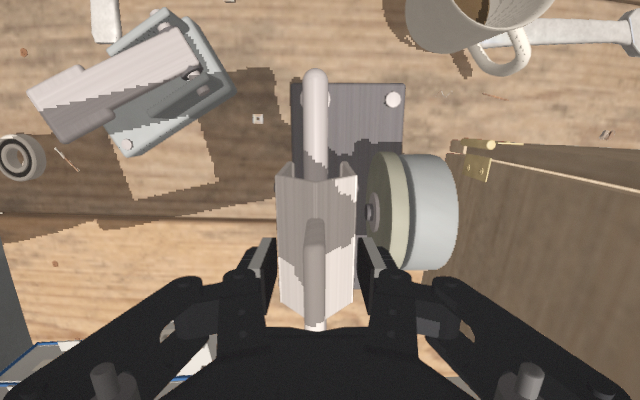

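Request:
jog_arm([
  [0,0,-10,0,0,0,0.5],
  [0,0,-20,0,0,0,0.5],
  [0,0,-40,0,0,0,0.5],
  [0,0,-40,0,0,0,0.5],
  [0,0,-10,0,0,0,0.3],
  [0,0,0,0,0,0,0],
])

```text
clock: 12.48
eef_pos: [0.6225, 0.2637, 0.2717]
ee_rot: [-0.001, 1.0, 0.013, 0.006]
force: [-0.7, 0.5, -0.1]
opening: 0.0091
```

Run:
```python
from h import *
totool([.4517,.340,.2],np.radians(31)); totool([.4517,.340,.2],np.radians(-59))
c=vision.calibration("wrist");np.savez("w10.npz",**c)
im=vision.camera("wrist")
cv2.imwrite("pics/w10.png",im)
```

```text
tcp [0.6225 0.2637 0.2717] shift mm [-169.7  -80.5   69.8] clock 12.475 F [-0.7  0.5 -0.1] op 0.009105704801589029
rotvec [ 0.0015 -0.0121 -0.5158]
tcp [0.6225 0.2637 0.2717] shift mm [-169.7  -80.5   69.8] clock 12.475 F [-0.7  0.5 -0.1] op 0.009105704801589029
rotvec [-0.0078 -0.01    1.0549]
```

View pics/w10.png

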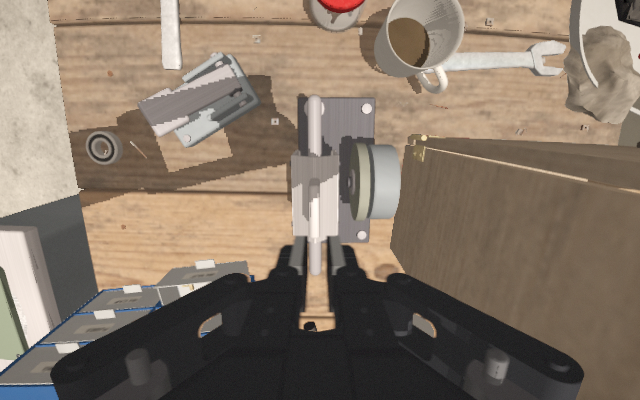

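Request:
jog_arm([
  [-25,-12,0,0,0,0,0],
  [-40,-20,0,0,0,0,0],
  [-40,-20,0,0,0,0,0],
  [-40,-20,10,0,0,0,0],
  [-20,-8,20,0,-0.012,-0.17,0],
  [0,0,20,0,0,-0.17,0],
  [0,0,10,0,0,-0.17,0],
  [0,0,0,0,0,0,0],
])

```text
clock: 13.52
eef_pos: [0.4405, 0.3369, 0.1901]
ee_rot: [0.002, 0.962, 0.271, -0.016]
force: [0.5, -1.2, -0.2]
opening: 0.0005
```

Run:
```python
from h import *
totool([.455,.341,.2],np.radians(31))
c=vision.calibration("wrist");np.savez("w11.npz",**c)
im=vision.camera("wrist")
cv2.imwrite("pics/w11.png",im)
im=vision.camera("top");cv2.imwrite("pics/t11.png",im)
cv2.imwrite("pics/t11c.png",cv2.resize(im[80:280,290:490],(600,600),interpolation=cv2.INTER_CUBIC))
```

```text
tcp [0.4405 0.3369 0.1901] shift mm [ 14.2   4.1 -10.4] clock 13.525 F [ 0.5 -1.2 -0.2] op 0.00046185363111912075
rotvec [-0.0045  0.0312  0.0081]
```

View pics/w11.png

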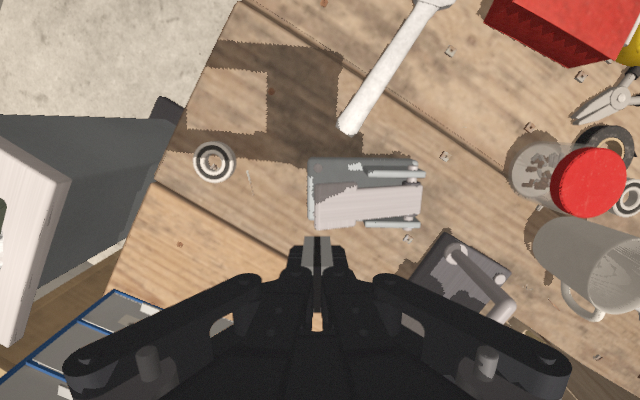

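View pics/t11c.png

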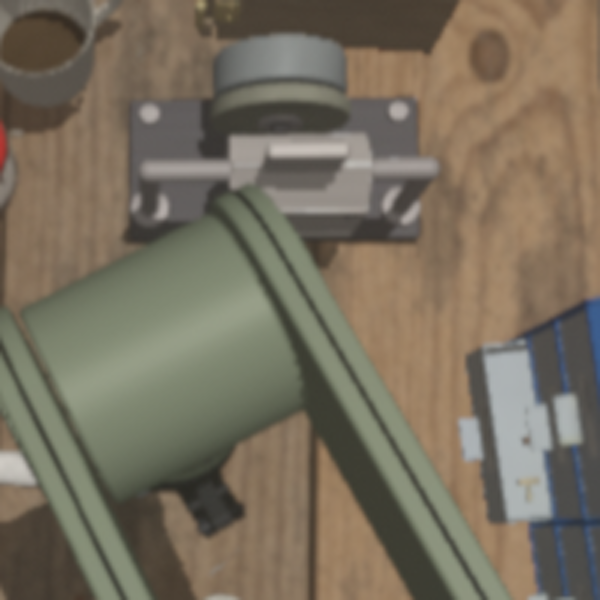

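Run:
```python
from h import *
t=vision.calibration("top")
kt=lambda u,v:(290+u/3-1/3,80+v/3-1/3)
A=cast(t,kt(267,151),.172);B=cast(t,kt(347,149),.172);print("tab on bar",A,B,(A+B)/2)
im=cv2.imread("pics/w11.png")
cv2.imwrite("pics/w11c.png",cv2.resize(im[140:270,270:450],None,fx=4,fy=4,interpolation=cv2.INTER_CUBIC))
```

```text
tab on bar [0.61834586 0.28036584 0.172     ] [0.62043561 0.23201455 0.172     ] [0.61939074 0.25619019 0.172     ]
```

View pics/w11c.png

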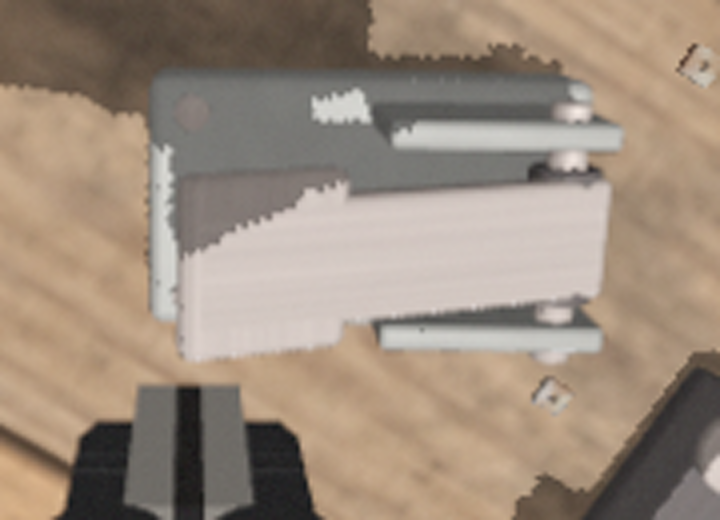

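Run:
```python
from h import *
c=dict(np.load("w11.npz"))
k=lambda u,v:(270+u/4-.375,140+v/4-.375)
a=cast(c,k(180,176),.0968);b=cast(c,k(187,356),.0968);d=cast(c,k(347,168),.0832);e=cast(c,k(340,346),.0832)
print(a,b,d,e);print("widths",np.linalg.norm(a-b),np.linalg.norm(d-e),"len",np.linalg.norm(a-d),np.linalg.norm(b-e))
M=(a+b+d+e)/4;print(M)
x=(d+e-a-b)/2;y=(a+d-b-e)/2
print(np.degrees(np.arctan2(x[1],x[0])),np.degrees(np.arctan2(y[1],y[0]))-90)
h1=[cast(c,k(*p),.053) for p in [(572,110),(568,160),(553,312)]];print(h1)
totool([M[0],M[1],.11],np.radians(31))
```

```text
[0.42708539 0.35266633 0.0968    ] [0.44912152 0.3193751  0.0968    ] [0.45835696 0.37104283 0.0832    ] [0.47983191 0.33562082 0.0832    ]
widths 0.0399236391789806 0.04142333039682716 len 0.03873715451635433 0.03730966356954964
[0.45359895 0.34467627 0.09      ]
29.1870870402682 32.34308885056808
[array([0.50271083, 0.40881549, 0.053     ]), array([0.50916044, 0.39830149, 0.053     ]), array([0.52914494, 0.36456029, 0.053     ])]
tcp [0.4416 0.3374 0.1916] shift mm [16.4  0.4 81.2] clock 13.625 F [ 0.8  0.2 -0.2] op 0.00012152869811400106
rotvec [-0.0043  0.0283  0.007 ]
```

Run:
```python
from h import *
totool([.450,.3405,.11],np.radians(31))
```

```text
tcp [0.4416 0.3374 0.1916] shift mm [11.1  2.1 81.3] clock 13.625 F [ 0.8  0.2 -0.2] op 0.00012152869811400106
rotvec [-0.0043  0.0283  0.007 ]
```

Request:
jog_arm([
  [8,0,10,-0.004,0.028,0.007,0],
  [3,1,20,0,0,0,0],
  [0,0,20,0,0,0,0],
  [0,0,12,0,0,0,0],
  [0,0,0,0,0,0,0],
])

```text
clock: 14.25
eef_pos: [0.4548, 0.343, 0.1307]
ee_rot: [-0.001, 0.965, 0.262, 0.003]
force: [-0.2, 0.5, -1.1]
opening: 0.0001
```

Run:
```python
from h import *
totool([.450,.3405,.11],np.radians(31))
im=vision.camera("wrist")
cv2.imwrite("pics/w12c.png",cv2.resize(im[140:340,220:450],None,fx=3,fy=3,interpolation=cv2.INTER_CUBIC))
```

```text
tcp [0.4548 0.343  0.1307] shift mm [-5.6 -0.3 20.7] clock 14.25 F [-0.2  0.5 -1.1] op 0.00011124165438620859
rotvec [ 0.0002 -0.007  -0.0112]
```

View pics/w12c.png

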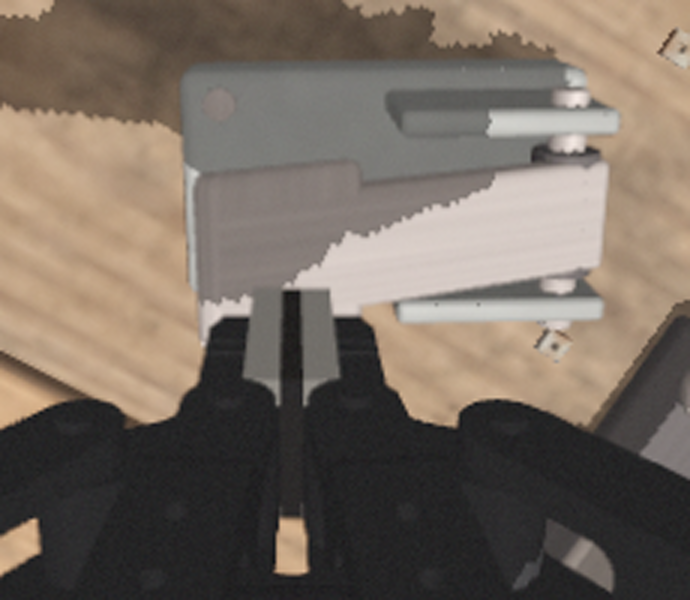

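Request:
jog_arm([
  [-4,0,10,0,-0.007,-0.011,0],
  [-1,0,10,0,0,0,0],
  [0,0,6,0,0,0,0],
  [0,0,0,0,0,0,0],
])

```text
clock: 14.8
eef_pos: [0.4519, 0.3412, 0.1054]
ee_rot: [-0.0, 0.964, 0.267, 0.002]
force: [-0.4, -0.3, -0.2]
opening: 0.0001
```

Run:
```python
from h import *
totool([.450,.3405,.062],np.radians(31))
im=vision.camera("wrist")
cv2.imwrite("pics/w13c.png",cv2.resize(im[140:340,220:450],None,fx=3,fy=3,interpolation=cv2.INTER_CUBIC))
```

```text
tcp [0.4519 0.3412 0.1054] shift mm [-2.2 -0.4 43.4] clock 14.8 F [-0.4 -0.3 -0.2] op 5.077915247424281e-05
rotvec [ 0.0004 -0.0041 -0.    ]
```

View pics/w13c.png

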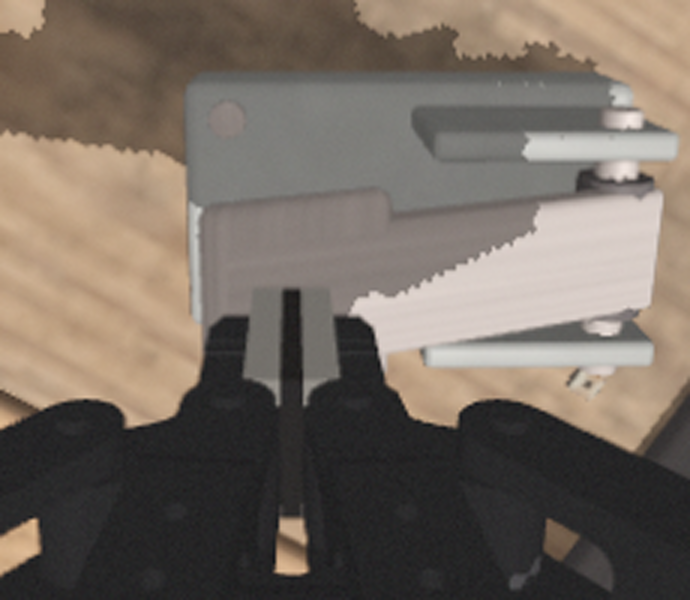

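Request:
jog_arm([
  [-1,0,6,0,0,0,0],
  [-1,0,6,0,0,0,0],
  [0,0,6,0,0,0,0],
  [0,0,6,0,0,0,0],
  [0,0,0,0,0,0,0],
])

```text
clock: 15.48
eef_pos: [0.4515, 0.3409, 0.0831]
ee_rot: [-0.001, 0.964, 0.267, 0.004]
force: [-1.8, -1.4, 6.5]
opening: 0.0001
```

Run:
```python
from h import *
totool([.450,.3405,.062],np.radians(31))
```

```text
tcp [0.4515 0.3409 0.0831] shift mm [-1.7 -0.4 21.1] clock 15.475 F [-1.8 -1.4  6.5] op 0.00010342239146136742
rotvec [ 0.0007 -0.0071  0.0002]
```

Request:
jog_arm([
  [-1,0,6,0,-0.007,0,0],
  [0,0,6,0,0,0,0],
  [0,0,5,0,0,0,0],
  [0,0,0,0,0,0,0],
])

```text
clock: 15.98
eef_pos: [0.45, 0.34, 0.0693]
ee_rot: [0.001, 0.964, 0.268, -0.001]
force: [-3.0, -1.7, 8.1]
opening: -0.0
```

Run:
```python
from h import *
totool([.450,.3405,.062],np.radians(31))
im=vision.camera("side")
cv2.imwrite("pics/s14c.png",cv2.resize(im[170:270,240:390],None,fx=5,fy=5,interpolation=cv2.INTER_CUBIC))
im=vision.camera("wrist")
cv2.imwrite("pics/w14c.png",cv2.resize(im[140:340,220:450],None,fx=3,fy=3,interpolation=cv2.INTER_CUBIC))
```

```text
tcp [0.45   0.34   0.0693] shift mm [ 0.3 -0.4  7.3] clock 15.975 F [-3.  -1.7  8.1] op -2.609543461039964e-05
rotvec [0.0011 0.0031 0.0008]
```

View pics/s14c.png

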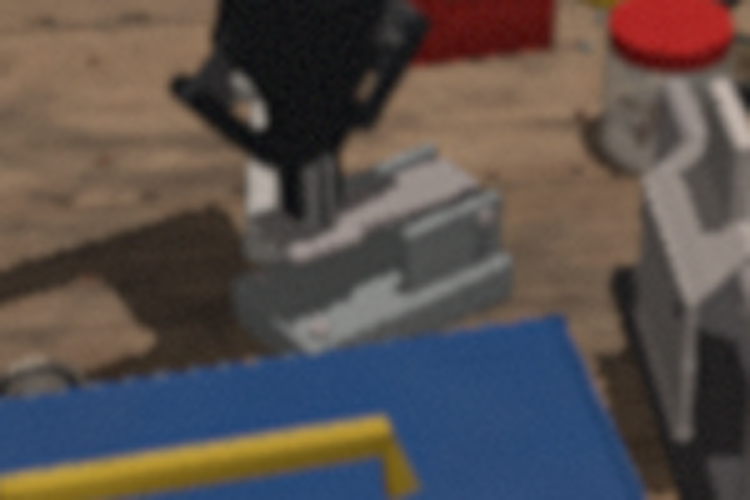

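View pics/w14c.png

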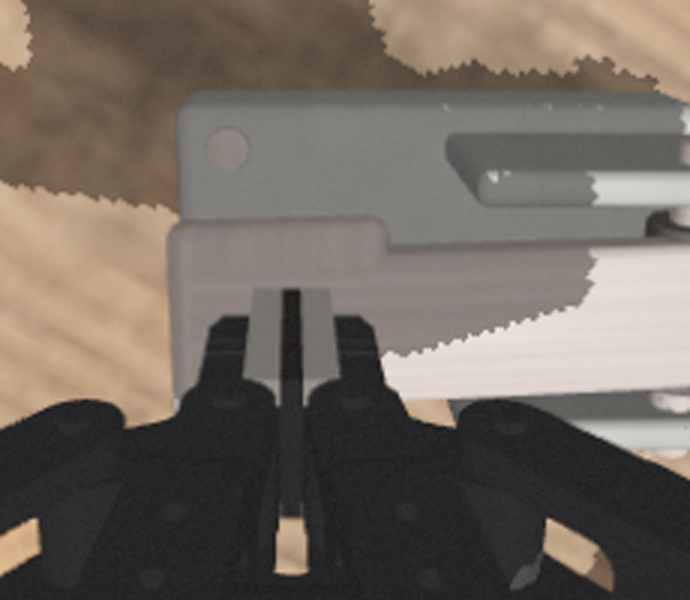

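Request:
jog_arm([
  [0,0,4,0,0,0,0],
  [0,0,3,0,0,0,0],
  [0,0,0,0,0,0,0],
])

```text
clock: 16.45
eef_pos: [0.4494, 0.3397, 0.0656]
ee_rot: [0.001, 0.963, 0.268, -0.002]
force: [-1.6, -0.9, 8.2]
opening: 0.0002
```

Run:
```python
from h import *
totool([.450,.3405,.062],np.radians(31))
```

```text
tcp [0.4494 0.3397 0.0656] shift mm [ 0.9 -0.4  3.6] clock 16.45 F [-1.6 -0.9  8.2] op 0.00017085839673610054
rotvec [0.0015 0.0055 0.0013]
```

Request:
jog_arm([
  [0.5,0,3,0,0.005,0,0],
  [0,0,2,0,0,0,0],
  [0,0,0,0,0,0,0],
])

```text
clock: 16.82
eef_pos: [0.4492, 0.3396, 0.0638]
ee_rot: [0.001, 0.963, 0.268, -0.001]
force: [-3.2, -1.0, 8.8]
opening: 0.0
```

Run:
```python
from h import *
totool([.450,.3405,.062],np.radians(31))
im=vision.camera("side")
cv2.imwrite("pics/s15c.png",cv2.resize(im[170:270,240:390],None,fx=5,fy=5,interpolation=cv2.INTER_CUBIC))
np.savez("w15.npz",**vision.calibration("wrist"))
im=vision.camera("wrist");cv2.imwrite("pics/w15.png",im)
```

```text
tcp [0.4492 0.3396 0.0638] shift mm [ 1.2 -0.4  1.8] clock 16.825 F [-3.2 -1.   8.8] op 3.849443667112336e-05
rotvec [0.0019 0.0029 0.0018]
```

View pics/s15c.png

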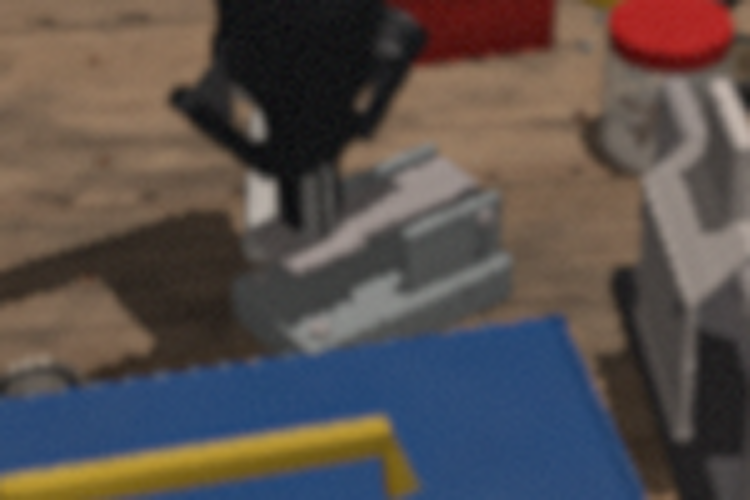

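View pics/w15.png

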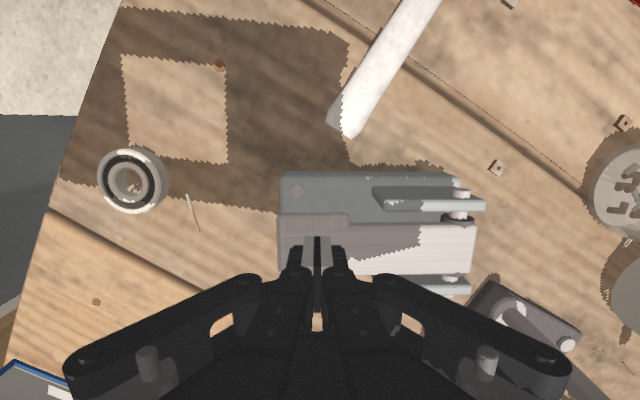

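Request:
jog_arm([
  [1,0,2,0,0.003,0,0],
  [0,0,1.5,0,0,0,0],
  [0,0,0,0,0,0,0],
])

```text
clock: 17.3
eef_pos: [0.4492, 0.3396, 0.0637]
ee_rot: [0.002, 0.963, 0.268, -0.001]
force: [-3.6, -1.3, 9.1]
opening: 0.0
```

Run:
```python
from h import *
totool([.450,.3405,.062],np.radians(31))
np.savez("w16.npz",**vision.calibration("wrist"))
im=vision.camera("wrist");cv2.imwrite("pics/w16.png",im)
cv2.imwrite("pics/w16c.png",cv2.resize(im[160:310,260:500],None,fx=3.3,fy=3.3,interpolation=cv2.INTER_CUBIC))
```

```text
tcp [0.4492 0.3396 0.0637] shift mm [ 1.2 -0.4  1.7] clock 17.3 F [-3.6 -1.3  9.1] op 8.444131632852192e-06
rotvec [0.0023 0.0031 0.0023]
```

View pics/w16c.png

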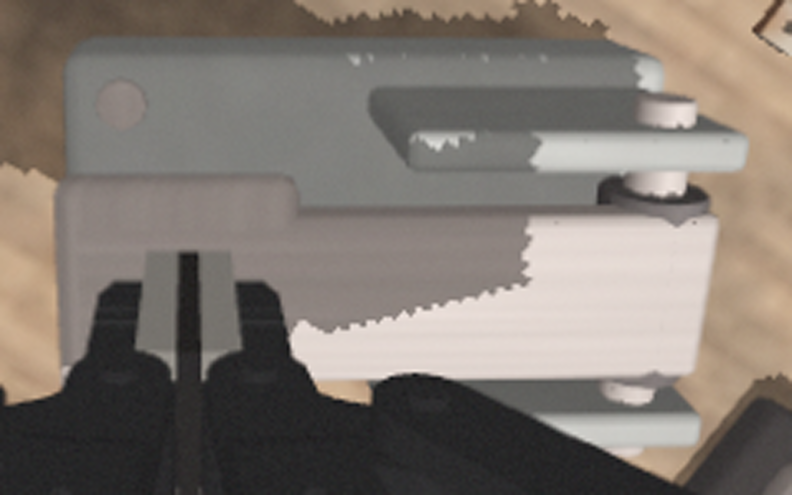

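Request:
jog_arm([
  [0.5,0,2.5,0,0,0,0],
  [0,0,2.5,0,0,0,0],
])

```text
clock: 17.6
eef_pos: [0.4491, 0.3395, 0.0613]
ee_rot: [0.002, 0.963, 0.269, -0.002]
force: [-3.4, -1.8, 10.0]
opening: 0.0003
```

Request:
jog_arm([
  [0,0,2,0,0,0,0],
])

```text
clock: 17.73
eef_pos: [0.4491, 0.3395, 0.0607]
ee_rot: [0.002, 0.963, 0.269, -0.002]
force: [-4.7, -2.2, 10.9]
opening: -0.0001
```

Request:
jog_arm([
  [0,0,2,0,0,0,0],
])

```text
clock: 17.85
eef_pos: [0.449, 0.3395, 0.0601]
ee_rot: [0.002, 0.963, 0.269, -0.002]
force: [-5.0, -3.1, 11.1]
opening: -0.0001
```

Request:
jog_arm([
  [0,0,0.5,0,0,0,0],
])

```text
clock: 17.98
eef_pos: [0.4491, 0.3395, 0.061]
ee_rot: [0.002, 0.963, 0.269, -0.003]
force: [-4.9, -2.1, 10.3]
opening: -0.0003
```

Run:
```python
from h import *
totool([.450,.3405,.062],np.radians(31))
c=vision.calibration("wrist");np.savez("w17.npz",**c)
im=vision.camera("wrist");cv2.imwrite("pics/w17.png",im)
cv2.imwrite("pics/w17c.png",cv2.resize(im[160:310,260:500],None,fx=3.3,fy=3.3,interpolation=cv2.INTER_CUBIC))
im=vision.camera("side")
cv2.imwrite("pics/s17c.png",cv2.resize(im[180:250,270:360],None,fx=8,fy=8,interpolation=cv2.INTER_CUBIC))
totool([.450,.3405,.062],np.radians(31))
```

```text
tcp [0.4491 0.3395 0.061 ] shift mm [ 1.3 -0.4 -1. ] clock 17.975 F [-4.9 -2.1 10.3] op -0.00025852365399905313
rotvec [0.0031 0.0061 0.0033]
tcp [0.4491 0.3395 0.0611] shift mm [ 1.3 -0.4 -0.9] clock 18.075 F [-5.  -2.1 10.4] op -0.00025777467979212456
rotvec [0.0032 0.0061 0.0033]
```

View pics/w17c.png

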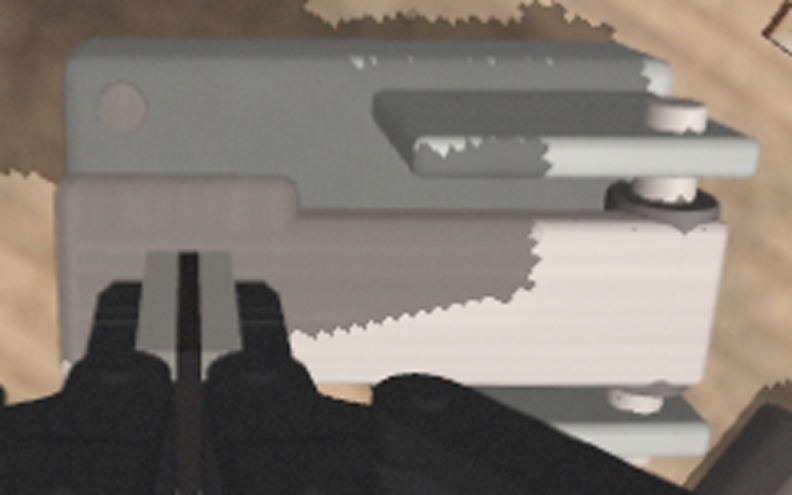

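View pics/s17c.png

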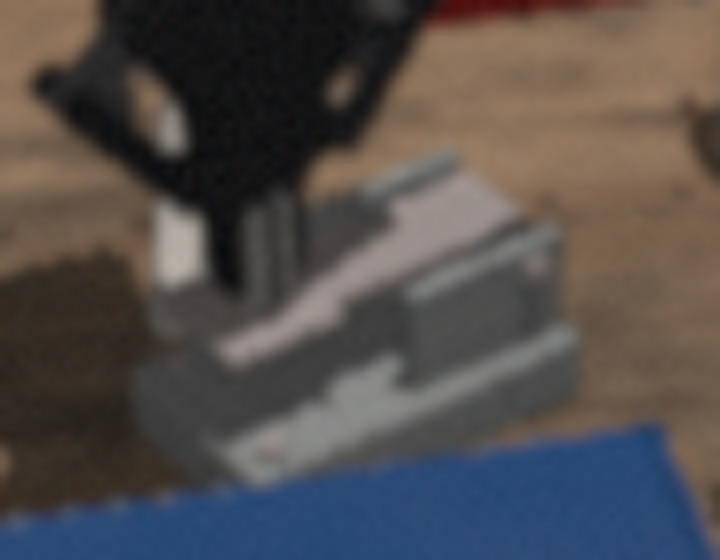

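Run:
```python
from h import *
c=dict(np.load("w17.npz"));im=cv2.imread("pics/w17.png")
cv2.imwrite("pics/w17d.png",cv2.resize(im[205:285,340:500],None,fx=5,fy=5,interpolation=cv2.INTER_NEAREST))
k=lambda u,v:(260+u/3.3-.35,160+v/3.3-.35)
for z in (.062,):
  up=[cast(c,k(*p),z) for p in [(310,211),(515,214),(715,220)]]
  lo=[cast(c,k(*p),z) for p in [(320,382),(515,385),(700,387)]]
  ch=[cast(c,k(*p),z) for p in [(425,176),(590,176),(750,176)]]
  a=np.array([np.cos(np.radians(31)),np.sin(np.radians(31))]);n=np.array([-a[1],a[0]])
  for nm,L in (("up",up),("lo",lo),("cheek",ch)):
    print(nm,[((p[:2]-[.4492,.3396])@a*1000).round(1) for p in L],[((p[:2]-[.4492,.3396])@n*1000).round(1) for p in L])
```

```text
up [np.float64(20.4), np.float64(53.0), np.float64(85.6)] [np.float64(17.7), np.float64(17.3), np.float64(16.3)]
lo [np.float64(23.2), np.float64(56.0), np.float64(87.9)] [np.float64(-12.5), np.float64(-13.1), np.float64(-13.7)]
cheek [np.float64(38.2), np.float64(64.3), np.float64(90.2)] [np.float64(23.5), np.float64(23.6), np.float64(23.7)]
```

View pics/w17d.png

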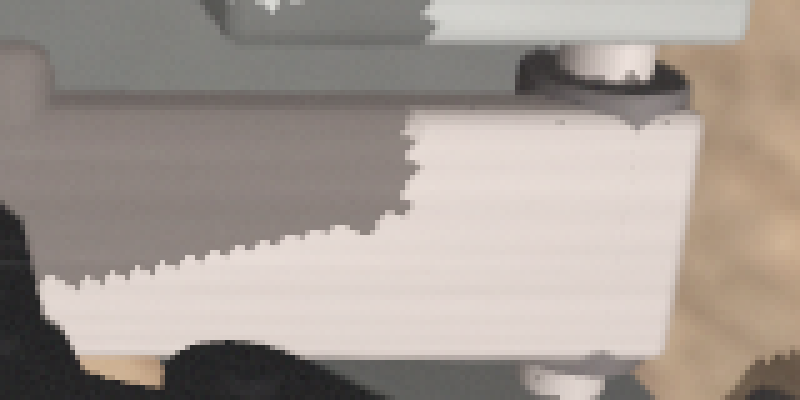

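Run:
```python
from h import *
c=dict(np.load("w17.npz"))
k=lambda u,v:(340+u/5-.4,205+v/5-.4)
a=np.array([np.cos(np.radians(31)),np.sin(np.radians(31))]);n=np.array([-a[1],a[0]])
for nm,L in (("up",[(55,108),(350,111),(690,115)]),("lo",[(85,354),(350,356),(660,357)]),("ch",[(240,43),(500,43),(740,43)])):
    P=[cast(c,k(*p),.062)[:2]-[.4492,.3396] for p in L]
    print(nm,[((p@a)*1000).round(1) for p in P],[((p@n)*1000).round(1) for p in P])
```

```text
up [np.float64(18.9), np.float64(49.9), np.float64(86.5)] [np.float64(16.3), np.float64(16.0), np.float64(15.6)]
lo [np.float64(23.2), np.float64(52.6), np.float64(87.7)] [np.float64(-12.5), np.float64(-12.7), np.float64(-13.1)]
ch [np.float64(37.8), np.float64(65.0), np.float64(90.6)] [np.float64(23.4), np.float64(23.5), np.float64(23.6)]
```

Request:
jog_arm([
  [0,0,1,0,0,0,0],
  [0,0,1.4,0,0,0,0],
])

```text
clock: 18.32
eef_pos: [0.4492, 0.3395, 0.0616]
ee_rot: [0.003, 0.963, 0.269, -0.003]
force: [-3.5, -3.3, 10.8]
opening: 0.0002
```

Request:
jog_arm([
  [0,0,1.4,0,0,0,0],
  [0,0,1.4,0,0,0,0],
])

```text
clock: 18.58
eef_pos: [0.4492, 0.3396, 0.0617]
ee_rot: [0.003, 0.963, 0.269, -0.003]
force: [-4.2, -2.7, 9.7]
opening: -0.0003
```

Steady at 61.7 mm and about 10 N. I'll hold it there for more than three seconds.

Request:
jog_arm([
  [0,0,1.4,0,0,0,0],
  [0,0,1.4,0,0,0,0],
  [0,0,1.4,0,0,0,0],
  [0,0,1.4,0,0,0,0],
  [0,0,1.4,0,0,0,0],
  [0,0,1.4,0,0,0,0],
])

```text
clock: 19.32
eef_pos: [0.4492, 0.3396, 0.0619]
ee_rot: [0.003, 0.963, 0.27, -0.004]
force: [-3.6, -2.7, 10.9]
opening: -0.0002
```

Request:
jog_arm([
  [0,0,1.4,0,0,0,0],
  [0,0,1.4,0,0,0,0],
  [0,0,1.4,0,0,0,0],
  [0,0,1.4,0,0,0,0],
  [0,0,1.4,0,0,0,0],
  [0,0,1.4,0,0,0,0],
])

```text
clock: 20.08
eef_pos: [0.4492, 0.3395, 0.062]
ee_rot: [0.004, 0.963, 0.27, -0.004]
force: [-3.6, -4.1, 9.2]
opening: 0.0002
```

Request:
jog_arm([
  [0,0,1.4,0,0,0,0],
  [0,0,1.4,0,0,0,0],
  [0,0,1.4,0,0,0,0],
  [0,0,1.4,0,0,0,0],
  [0,0,1.4,0,0,0,0],
  [0,0,1.4,0,0,0,0],
])

```text
clock: 20.82
eef_pos: [0.4492, 0.3396, 0.0621]
ee_rot: [0.004, 0.963, 0.27, -0.005]
force: [-3.6, -3.0, 10.1]
opening: -0.0002
```

Request:
jog_arm([
  [0,0,1.5,0,0,0,0],
  [0,0,1.5,0,0,0,0],
  [0,0,1.5,0,0,0,0],
  [0,0,1.5,0,0,0,0],
  [0,0,1.5,0,0,0,0],
  [0,0,1.5,0,0,0,0],
  [0,0,1.5,0,0,0,0],
  [0,0,1.5,0,0,0,0],
])

```text
clock: 21.82
eef_pos: [0.4492, 0.3395, 0.0617]
ee_rot: [0.005, 0.963, 0.271, -0.006]
force: [-3.7, -3.4, 10.8]
opening: 0.0
```

Request:
jog_arm([
  [0,0,1.5,0,0,0,0],
  [0,0,1.5,0,0,0,0],
  [0,0,1.5,0,0,0,0],
  [0,0,1.5,0,0,0,0],
  [0,0,1.5,0,0,0,0],
  [0,0,1.5,0,0,0,0],
])

```text
clock: 22.58
eef_pos: [0.4492, 0.3395, 0.0614]
ee_rot: [0.006, 0.963, 0.271, -0.007]
force: [-3.9, -3.6, 10.4]
opening: -0.0001
```

Run:
```python
from h import *
totool([.4492,.3396,.062],np.radians(31))
im=vision.camera("side");cv2.imwrite("pics/s20.png",im)
im=vision.camera("wrist");cv2.imwrite("pics/w20.png",im)
im=vision.camera("top");cv2.imwrite("pics/t20.png",im)
totool([.4492,.3396,.062],np.radians(31))
```

```text
tcp [0.4492 0.3395 0.0614] shift mm [ 0.1 -0.  -0.6] clock 22.575 F [-3.9 -3.6 10.4] op -0.0001410558561110756
rotvec [0.0078 0.0159 0.0079]
tcp [0.4492 0.3395 0.0615] shift mm [ 0.1 -0.  -0.5] clock 22.725 F [-3.4 -3.2  9.8] op 3.310937527728094e-05
rotvec [0.0078 0.0159 0.0078]
```

View pics/s20.png

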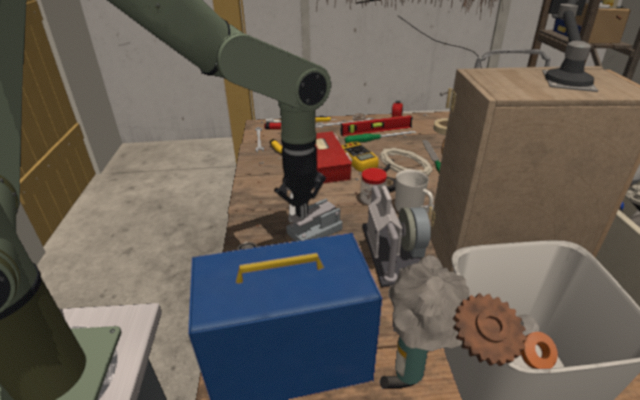

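View pics/t20.png

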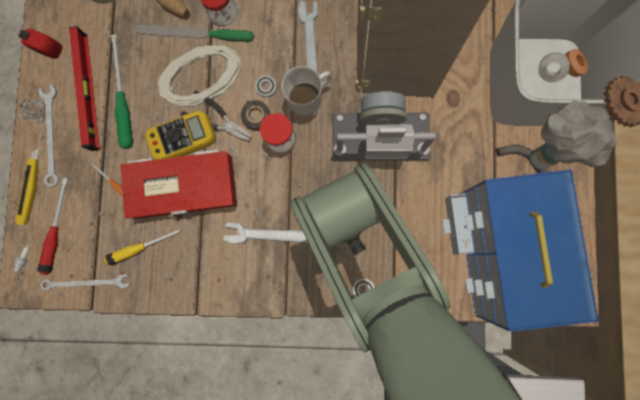

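View pics/w20.png

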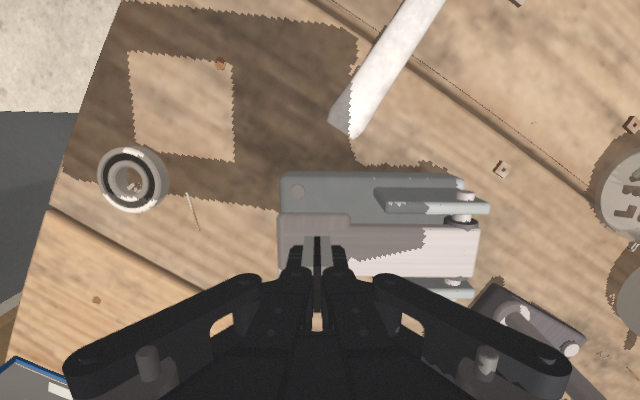

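Run:
```python
from bench import hand_in, readout
print(hand_in()); print(readout.state()["eef_pos"])
```

```text
the job is handed in; nothing more can be done
None
the job is handed in; nothing more can be done
```

The guard is hanging on the bar and released. After that I pressed the lever level, and I handed the job in at about 22.7 s while still holding it.

- **Guard:** in the last top and side pictures it straddles the bar and hangs freely. By the top camera its tab is about 6 mm from the middle, towards the robot's right.
- **Lever:** I held it for about 4.4 s with the fingertip at 61.4–62.1 mm (level is 62), pushing with about 10 N. The pressing force rose to 11.1 N once, about 2 mm below level and well short of the bottom stop. A wrist picture taken just before the hold showed the arm's edges parallel (28.7–28.8 mm wide along the top), which agrees with level.
- **Bystanders:** no move went near the bearing, jar or wrench, and they look unmoved in the last pictures. I only checked this by eye.
- **Disagreements:** the top and wrist cameras differed by 2–5 mm on the guard, bar and pad, so I took values in between. The tool also leaned by about 0.016 rad during the hold, but the tip height stayed steady.

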